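Open the wide bolt tin on the workshop bench

TASK

Open the wide, low round tin so that the bolts in it can be got at: take its lid by the upright tab, tip that side up by a good ten degrees while the opposite edge still rests on the rim, and then lift the lid off. Set it down gently (not dropped), right way up and flat, wholly on the square black rubber mat. Leave the tin standing where it is and the lid of the narrow tin alone.

Things in the scene. Friction and masses are not known exactly. Their poses are not given: they have to be found in the camera images.
- wide_lid: Loose steel lid of the wide tin: round plate 128 mm across, 4 mm thick; under it a plug 106 mm across, 8 mm deep (3 mm clearance in the mouth). 0.12 kg. Origin: centre of the plate's underside, at rim height; z up. Upright dark tab: centre 45 mm along +x, 10 mm thick (x), 28 wide (y), from z = 4 to 36 mm. Tab starts on the side away from the robot, +-40 degrees. Opposite edge: x = -64 mm.
- wide_tin: The wide, low round tin: plain steel, 120 mm across, 80 mm high, wall 4 mm, full of bolts up to some 25 mm below the rim, about 2 kg, standing loose on the bench. Origin: centre of its underside; z up; rim at z = 80 mm. The lid tips about the rim opposite its tab, 60 mm from the axis.
- mat: Square black rubber mat on the bench, 200 x 200 mm, 4 mm thick, fixed. Origin: centre of its underside; x and y along its sides; top at z = 4 mm. A lid lying flat on it rests on its plug, with the lid's origin 12 mm above the mat's.
- narrow_lid: Bystander, to be left alone: the loose lid of the narrow, taller round tin (76 mm across, 110 mm high). Same form as the wide lid but 84 mm across, its tab 26 mm from the centre along its +x, tab top 146 mm above the bench. Origin: centre of the plate's underside.
Mind the look-alikes: they are no part of the job. Leave any brown or green look-alike of the wide_tin alone. Leave any brown look-alike of the wide_lid alone.

How it is judged:
By the outcome, as a careful person would: the job done as asked, in the order asked, and still so for the second after the job is handed in, with the robot touching nothing.
It also fails if it takes over 51 s, if anything falls off the work surface, if the arm or the gripper's body presses on something with over 40 N, if the wrist force passes 120 N, or if a joint passes its speed limit or range.

ROBOT

A 6-joint arm with a two-finger parallel gripper is mounted at the origin on the work surface. World frame = base frame: x ahead of the robot, y to its left, z up, the work surface at z = 0. Lengths are in m, angles in degrees, forces in N, time in s.
With the tool pointing down it reaches from about 0.35 to 0.925 m from the base axis. Payload 6.4 kg.
Tool frame: the origin (TCP) lies on the centre line of the jaws, within the pads' length; the fingertips stand r.nose_length ahead of it and the grasp point (between the pads) lies 6 mm ahead of it (r.nose_length is the distance from the TCP to the fingertips, in m); z points along the fingers, y is the line along which they close (so a half turn about z gives the same grasp; the last joint's range is limited). The gripper opens to 94 mm and grips with 3 to 60 N. Pads are 16 mm wide; open, the fingers measure 119 mm over their backs; the gripper's body (75 mm by 177 mm) begins 78 mm behind the grasp point.
Start: joints at [-85.663, 14.043, 89.255, -0, 76.702, -9.975], TCP at [0.161, -0.63, 0.201] pointing down, gripper open.
Joint ranges: [-179.41, 179.41], [-58.25, 129.5], [7.25, 145.43], [-54.29, 234.29], [11.92, 165.04], [-157.13, 157.13]. Speed limits (degrees/s): [147.25, 147.25, 180, 180, 180, 180].

INTERFACE

Orientations are given as [roll, pitch, yaw] about the fixed x, y, z axes, in that order (R = Rz(yaw) Ry(pitch) Rx(roll)).
In Python, from workcell import observe, cams, ticket, r gives the robot as it stands.
- The arm moves only by the tool servo_tool, never from a script. Its argument "commands" is a list of rows, each a list of 2 entries, a list of its own where there are three numbers: the shift along the tool's x, y, z in cm, then the turn about the tool's z in rad. In form: [[[dx, dy, dz], spin], ...]. A call has exactly 5 rows; each row shifts and turns the commanded pose from where the row before left it, along the tool's axes as they then stand; what a row does not reach is not made up. A row lasts 1/8 s, in which the tool goes at most 62.5 mm and 10.7 degrees, less where a joint would pass 70% of its speed; a pose out of reach is approached as far as the arm can. A call with a gripper value outside its range is refused whole. "gripper" is the gripper command: -1 is shut, 1 is fully open, values between are in proportion, set as the call begins (left out, the last holds). The fingers move at their own pace and stop on an object; "force" is the grip in N (left out, the last holds). Time passes only in rows, so rows that do not move let the fingers close, or fill a call up. It gives the time, the measured TCP pose, the force, the opening and the grip force at its end, in the units of the state.
- observe(): the state, without advancing time (a new reading comes with each control period).
- cams.snapshot(name): name is "side" or "top"; returns a dict with "img" (384x512x3 uint8, red, green, blue), "z_map" (384x512 float32, m along the optical axis (not along the pixel's ray), 0 where there is no reading), "mtx" (3x3 intrinsics, pixels), "xyz" and "attitude" of the camera in the world. Camera axes: x right, y down, z forward; pixel columns grow to the right and rows downward; lengths in m; the calibration is good to about 2 mm. A picture is of the moment at which its call begins.
- ticket.sign_off(): hands the job in; it is judged then, once.
The state is a dict: "time": time; "joint_positions": joint angles; "qvel": joint speeds; "joint_torque": joint torques, N m; "tool_pos": TCP position; "eef_rot": TCP orientation; "wrist_force": force on the tool from outside, world axes, zero at the start; "wrist_torque": the same for the moment, N m; "opening": finger opening in m; "gripper_force": force on a finger pad.
Only numpy, scipy, OpenCV 4.12 (cv2) and the standard library are available. Lean on these libraries where they do the work, as an engineer would, in place of code of your own. Each camera call takes 0.05 s, during which the arm holds its last target. There are 200 camera calls.

## Working session

There is one attempt and no reset: what is moved stays moved. The work goes in short steps, Python scripts to look and compute and a tool call to move; the robot and the scene stay as the last step left them, time stands still between calls to the robot, and variables do not carry over. Pictures are saved under pics/ and viewed, at most 10 in all, crops included, and the job is handed in when it is done.

Besides the shell and the picture viewer there is one more tool, called in YAML: its name, and indented under it one key for each argument. servo_tool: Moves the arm, as the interface text tells. Its arguments: {"type":"object","properties":{"commands":{"type":"array","items":{"type":"array"}},"gripper":{"type":"number"},"force":{"type":"number"}},"required":["commands"]}

```bash
mkdir -p pics; ls; python3 - <<'E'
from workcell import observe,cams,r
import cv2,numpy as np
print(observe()); print(r.nose_length)
for n in("top","side"):
    s=cams.snapshot(n); np.savez(f"{n}0.npz",**s); cv2.imwrite(f"pics/{n}0.png",s["img"][:,:,::-1])
    print(n,s["mtx"],s["xyz"],s["attitude"])
E
```

```text
pics
{'time': 0.0, 'joint_positions': array([-8.56624426e+01,  1.40830065e+01,  8.93246385e+01, -1.54282818e-03,
        7.67035238e+01, -9.97576471e+00]), 'qvel': array([-0.02895464, -0.06344164, -0.07987822,  0.01344269,  0.02272991,
        0.01445658]), 'joint_torque': array([-7.83100695e-04, -4.15827477e+01, -3.14606094e+01,  6.84416480e-02,
        3.32555152e-02, -1.37039929e-04]), 'tool_pos': array([ 0.16064031, -0.62919691,  0.20016037]), 'eef_rot': array([-1.79890252e+02, -1.77798492e-02,  1.43136614e+01]), 'wrist_force': array([-0.34268662,  0.06462411,  0.09423489]), 'wrist_torque': array([0.03335064, 0.02684978, 0.02892714]), 'gripper_force': 0.0, 'opening': 0.09387267539171894}
0.025
top [[482.12911406   0.         256.02169185]
 [  0.         482.12911406 191.37175223]
 [  0.           0.           1.        ]] [0.35906724 0.08086661 1.3144667 ] [-176.45139592    0.68008821  -90.20261596]
side [[412.4631631    0.         249.22448052]
 [  0.         412.4631631  195.26156173]
 [  0.           0.           1.        ]] [0.00107145 0.66922569 1.03406471] [-142.72619572   -0.58057009 -143.49190973]
```

View pics/top0.png

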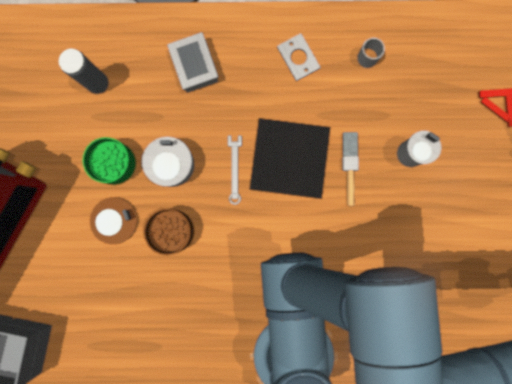

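View pics/side0.png

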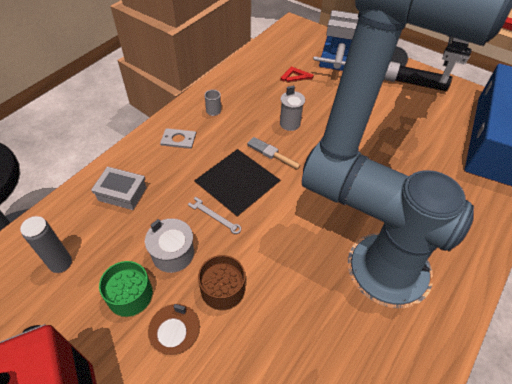

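The steel candidate is at top (168,162) and side (170,243), with its tab at side (155,226). Possible confusions in the top view are the brown lid on the bench (113,221), the brown tin (170,231), the green tin (108,161) and the narrow tin's lid (424,147). I choose the plain steel one at (168,162). The mat is at (290,158). Next I measure and take a close crop.

```bash
cat > h.py <<'E'
import numpy as np,cv2
from scipy.spatial.transform import Rotation as R
def pts(s):
    K=s["mtx"];z=s["z_map"];v,u=np.indices(z.shape)
    c=np.stack([(u-K[0,2])/K[0,0]*z,(v-K[1,2])/K[1,1]*z,z],-1)
    p=c@R.from_euler("xyz",s["attitude"],degrees=True).as_matrix().T+s["xyz"]
    p[z==0]=np.nan; return p
def ray(s,u,v,h):
    K=s["mtx"];d=R.from_euler("xyz",s["attitude"],degrees=True).as_matrix()@np.array([(u-K[0,2])/K[0,0],(v-K[1,2])/K[1,1],1])
    return s["xyz"]+d*(h-s["xyz"][2])/d[2]
E
python3 - <<'E'
from h import *
L=[]
for n,(a,b,c,d) in {"top":(125,130,210,195),"side":(125,200,215,290)}.items():
    s=dict(np.load(n+"0.npz"));p=pts(s);m=np.zeros(p.shape[:2],bool);m[b:d,a:c]=1
    im=s["img"];L.append(cv2.resize(im[b:d,a:c],(380,380),interpolation=cv2.INTER_CUBIC))
    z=p[...,2];hsv=cv2.cvtColor(im,cv2.COLOR_RGB2HSV)
    print(n,"bench",np.nanmedian(z[hsv[...,1]>100]))
    pl=m&(z>.074)&(z<.092)
    # boundary circle of plate
    xy=p[pl][:,:2].astype(np.float32);(cx,cy),rad=cv2.minEnclosingCircle(xy);print("plate",cx,cy,rad,np.median(p[pl][:,2]),pl.sum())
    t=m&(z>.098);q=p[t];print("tab",t.sum(),q.mean(0),q.min(0),q.max(0))
    tt=m&(z>.112);print("tabtop",tt.sum(),p[tt].mean(0) if tt.any() else None, np.argwhere(tt).mean(0))
    dk=m&(hsv[...,2]<75);v,u=np.nonzero(dk);print("dark",dk.sum(),u.mean(),v.mean(), u.min(),u.max(),v.min(),v.max())
    dm=(hsv[...,2]<50)&(np.abs(z-.004)<.012)&(p[...,1]<.3)
    cs=max(cv2.findContours(dm.astype(np.uint8),0,2)[0],key=cv2.contourArea);(c,wh,ang)=cv2.minAreaRect(cs)
    ap=cv2.approxPolyDP(cs,8,True)[:,0];w=np.array([ray(s,*x,.004) for x in ap]);print("mat",ap.tolist(),w.round(4).tolist(),w.mean(0))
cv2.imwrite("pics/crop.png",np.hstack(L)[:,:,::-1])
E
```

```text
top bench 0.0006575678852447364
plate 0.5242704749107361 0.3489880859851837 0.09068819135427475 0.08447192218410116 1888
tab 61 [0.55861617 0.32081268 0.11384607] [0.5537981  0.30798084 0.0980024 ] [0.56446746 0.33635643 0.12113469]
tabtop 47 [0.55917002 0.3208871  0.11598709] [141.80851064 165.87234043]
dark 199 133.68341708542712 164.69849246231155 125 192 143 180
mat [[261, 120], [252, 187], [319, 196], [327, 129]] [[0.6369, 0.0818, 0.004], [0.4524, 0.1071, 0.004], [0.4271, -0.075, 0.004], [0.6108, -0.099, 0.004]] [0.53178558 0.0037034  0.004     ]
side bench -0.0008153652392655086
plate 0.4645237624645233 0.36248132586479187 0.1224660724401474 0.08295460780378228 1657
tab 67 [0.5536256  0.32583956 0.10997449] [0.54691168 0.31261464 0.09810469] [0.56216796 0.33976017 0.11734462]
tabtop 33 [0.55504214 0.32401832 0.11468358] [222.42424242 155.54545455]
dark 330 177.97878787878787 253.22727272727272 131 214 200 289
mat [[236, 150], [195, 180], [238, 214], [279, 180]] [[0.6111, -0.0964, 0.004], [0.6356, 0.0883, 0.004], [0.4438, 0.1107, 0.004], [0.4191, -0.0748, 0.004]] [0.52740668 0.00693311 0.004     ]
```

View pics/crop.png

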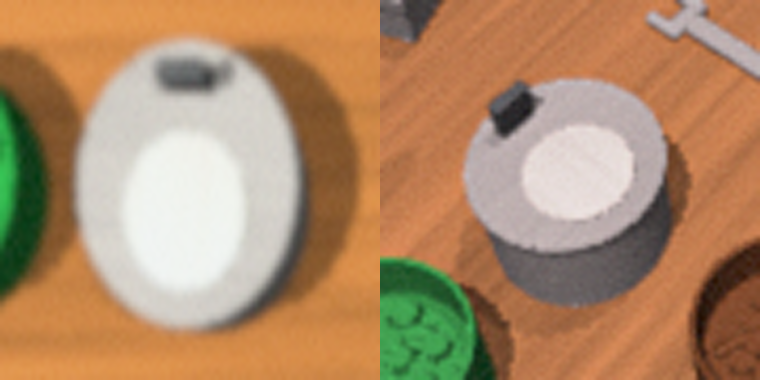

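The crop shows the plain steel lid with its dark upright tab at crop (185,72), which is top pixel (166,142), so the choice holds. Now I'll refine the plate centre and tab yaw with a saturation mask.

```bash
python3 - <<'E'
from h import *
for n,(a,b,c,d) in {"top":(125,130,210,195),"side":(125,200,215,290)}.items():
    s=dict(np.load(n+"0.npz"));p=pts(s);m=np.zeros(p.shape[:2],bool);m[b:d,a:c]=1
    z=p[...,2];hsv=cv2.cvtColor(s["img"],cv2.COLOR_RGB2HSV)
    pl=m&(abs(z-.084)<.008)&(hsv[...,1]<60)
    pl=cv2.morphologyEx(pl.astype(np.uint8),2,np.ones((3,3)))
    q=p[pl>0][:,:2];h=cv2.convexHull(q.astype(np.float32));(c0,c1),rad=cv2.minEnclosingCircle(h);M=cv2.moments(h)
    C=np.array([M["m10"],M["m01"]])/M["m00"];print(n,"enc",c0,c1,rad,"cent",C,np.sqrt(M["m00"]/np.pi),pl.sum())
    t=m&(z>.100)&(hsv[...,2]<130);T=p[t].mean(0);e=T[:2]-C;(ctr,wh,an)=cv2.minAreaRect(p[t][:,:2].astype(np.float32))
    print("tab",T,"dist",np.hypot(*e),"yaw",np.degrees(np.arctan2(e[1],e[0])),"rect",ctr,wh,an)
E
```

```text
top enc 0.5142348408699036 0.3243023455142975 0.0644649937748909 cent [0.51443692 0.32422929] 0.06303253632494277 1819
tab [0.55775767 0.32019971 0.11459325] dist 0.043507756529348726 yaw -5.314209163846618 rect (0.5580511093139648, 0.32107841968536377) (0.02611207216978073, 0.007798072416335344) 89.17542266845703
side enc 0.5108599662780762 0.32746297121047974 0.06460434943437576 cent [0.51029884 0.32769003] 0.06310964472800842 1483
tab [0.55381286 0.32583664 0.11069228] dist 0.04355347307508529 yaw -2.4389323875358015 rect (0.5552467107772827, 0.3261054754257202) (0.027139395475387573, 0.01237325556576252) 86.2359848022461
```

servo_tool:
  commands:
    - [[0,0,0],0.16]
    - [[0,0,0],0.16]
    - [[1.8,-5.4,0],0]
    - [[1.8,-5.4,0],0]
    - [[1.8,-5.4,0],0]
  gripper: 0.4
  force: 3

```text
time: 0.72
tool_pos: [0.2263, -0.4701, 0.2006]
eef_rot: [-179.9, 0.0, -4.1]
wrist_force: [0.5, -1.0, 0.6]
opening: 0.0658
gripper_force: 0.0
```

servo_tool:
  commands:
    - [[1.8,-5.4,0],0]
    - [[1.8,-5.4,0],0]
    - [[1.8,-5.4,0],0]
    - [[1.8,-5.4,0],0]
    - [[1.8,-5.4,0],0]

```text
time: 1.35
tool_pos: [0.3348, -0.2072, 0.201]
eef_rot: [-180.0, -0.0, -4.1]
wrist_force: [0.3, 0.1, 0.8]
opening: 0.0655
gripper_force: 0.0
```

servo_tool:
  commands:
    - [[1.8,-5.4,0],0]
    - [[1.8,-5.4,0],0]
    - [[1.8,-5.4,0],0]
    - [[1.8,-5.4,0],0]
    - [[1.8,-5.4,0],0]

```text
time: 1.98
tool_pos: [0.4436, 0.056, 0.2011]
eef_rot: [180.0, -0.0, -4.0]
wrist_force: [0.7, 0.2, 0.5]
opening: 0.0657
gripper_force: 0.0
```

servo_tool:
  commands:
    - [[1.9,-5.4,0],0]
    - [[1.9,-5.4,0],0]
    - [[1.9,-5.4,0],0]
    - [[1.9,-5.4,0],0]
    - [[1.6,-4.5,0],0]

```text
time: 2.6
tool_pos: [0.5536, 0.3099, 0.2006]
eef_rot: [180.0, 0.0, -4.0]
wrist_force: [-0.8, 0.4, 0.3]
opening: 0.0658
gripper_force: 0.0
```

servo_tool:
  commands:
    - [[0,0,0],0]
    - [[0,0,0],0]
    - [[0,0,1],0]
    - [[0,0,1],0]
    - [[0,0,0],0]

```text
time: 3.22
tool_pos: [0.5525, 0.307, 0.1797]
eef_rot: [179.9, 0.1, -4.1]
wrist_force: [-0.4, -0.7, -0.7]
opening: 0.0659
gripper_force: 0.0
```

```bash
python3 - <<'E'
from workcell import *
from h import *
L=[]
for n,(a,b,c,d) in {"top":(120,110,220,200),"side":(110,170,230,290)}.items():
    s=cams.snapshot(n);np.savez(f"{n}1.npz",**s);L.append(cv2.resize(s["img"][b:d,a:c],(390,390),interpolation=2))
cv2.imwrite("pics/app.png",np.hstack(L)[:,:,::-1]);print(observe()["tool_pos"],observe()["eef_rot"])
E
```

```text
[0.5533285  0.3075908  0.18107746] [ 1.79994531e+02  2.00405119e-02 -4.04805494e+00]
```

View pics/app.png

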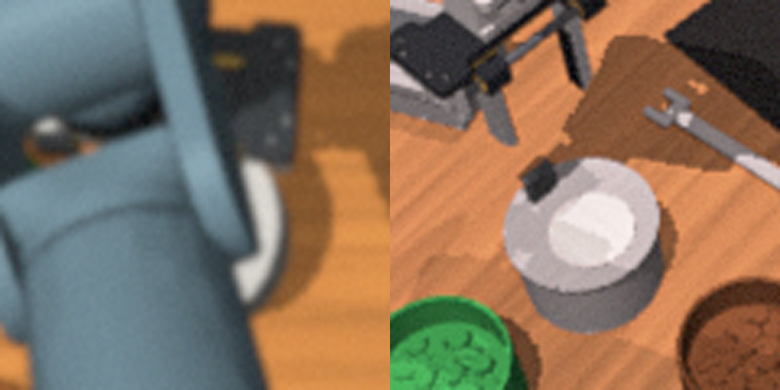

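The side crop shows both fingertips (crop (508,135) and (583,85)) above and beyond the tab (540,178). The arm hides the lid from the top camera. I'll use the fingertips to check the side camera's bias.

```bash
python3 - <<'E'
from h import *
s=dict(np.load("side1.npz"));p=pts(s);q=p.reshape(-1,3)
T=np.array([.5533,.3076,.181])
m=(abs(q[:,2]-.163)<.006)&(np.hypot(q[:,0]-T[0],q[:,1]-T[1])<.08);q=q[m]
for k in(0,1):
    a=q[(q[:,1]>T[1])==k]; print(len(a),a.mean(0) if len(a) else'',a.min(0),a.max(0))
z=p[...,2];m=np.zeros(z.shape,bool);m[205:240,140:175]=1
t=m&(z>.1)&(z<.125)&(cv2.cvtColor(s["img"],cv2.COLOR_RGB2HSV)[...,2]<130);print("tab",p[t].mean(0),p[t].min(0),p[t].max(0))
E
```

```text
Traceback (most recent call last):
ValueError: zero-size array to reduction operation minimum which has no identity
```

```bash
python3 - <<'E'
from h import *
s=dict(np.load("side1.npz"));p=pts(s)
print(p[211,147],p[205,145],p[195,169],p[190,168],p[185,167])
z=p[...,2];m=np.zeros(z.shape,bool);m[205:240,140:175]=1
t=m&(z>.1)&(z<.125)&(cv2.cvtColor(s["img"],cv2.COLOR_RGB2HSV)[...,2]<130);print("tab",t.sum(),p[t].mean(0),p[t].min(0),p[t].max(0))
for (a,b,c,d) in((130,195,155,216),(160,175,180,199)):
    q=p[b:d,a:c].reshape(-1,3);q=q[(q[:,2]>.150)&(q[:,2]<.18)];print(len(q),q.mean(0),q.min(0),q.max(0))
E
```

```text
[0.54258177 0.34531967 0.20238493] [0.54394906 0.34462817 0.22558991] [0.53949017 0.272339   0.19309432] [0.53832965 0.27261798 0.21503834] [0.53748723 0.27268124 0.23583023]
tab 65 [0.55356439 0.32617489 0.11065449] [0.54930051 0.31149316 0.10007781] [0.56124189 0.33954648 0.11730614]<stdin>:7: RuntimeWarning: Mean of empty slice.
  ret = um.true_divide(
Traceback (most recent call last):
ValueError: zero-size array to reduction operation minimum which has no identity
```

```bash
python3 - <<'E'
from h import *
s=dict(np.load("side1.npz"));p=pts(s)
for v in range(205,222,2): print(v,[tuple(p[v,u].round(3)) for u in(145,148,150)])
for v in range(188,206,2): print(v,[tuple(p[v,u].round(3)) for u in(168,170,172)])
for u,v in((148,214),(170,197)): print(ray(s,u,v,.156).round(3))
im=s["img"][150:245,100:205];cv2.imwrite("pics/f.png",cv2.resize(im,(735,595),interpolation=0)[:,:,::-1])
E
```

```text
205 [(np.float64(0.544), np.float64(0.345), np.float64(0.226)), (np.float64(0.689), np.float64(0.248), np.float64(-0.002)), (np.float64(0.686), np.float64(0.243), np.float64(-0.004))]
207 [(np.float64(0.544), np.float64(0.346), np.float64(0.219)), (np.float64(0.679), np.float64(0.256), np.float64(0.005)), (np.float64(0.68), np.float64(0.249), np.float64(-0.003))]
209 [(np.float64(0.542), np.float64(0.349), np.float64(0.215)), (np.float64(0.678), np.float64(0.259), np.float64(-0.002)), (np.float64(0.673), np.float64(0.255), np.float64(-0.002))]
211 [(np.float64(0.543), np.float64(0.35), np.float64(0.207)), (np.float64(0.544), np.float64(0.342), np.float64(0.198)), (np.float64(0.668), np.float64(0.26), np.float64(-0.002))]
213 [(np.float64(0.545), np.float64(0.351), np.float64(0.199)), (np.float64(0.544), np.float64(0.344), np.float64(0.191)), (np.float64(0.662), np.float64(0.266), np.float64(0.0))]
215 [(np.float64(0.67), np.float64(0.28), np.float64(-0.003)), (np.float64(0.662), np.float64(0.275), np.float64(-0.001)), (np.float64(0.656), np.float64(0.272), np.float64(0.001))]
217 [(n
[... 1519 characters left out ...]
loat64(0.653), np.float64(0.188), np.float64(-0.0)), (np.float64(0.649), np.float64(0.183), np.float64(-0.003))]
200 [(np.float64(0.653), np.float64(0.197), np.float64(-0.002)), (np.float64(0.647), np.float64(0.194), np.float64(-0.0)), (np.float64(0.643), np.float64(0.189), np.float64(-0.001))]
202 [(np.float64(0.649), np.float64(0.202), np.float64(-0.003)), (np.float64(0.645), np.float64(0.197), np.float64(-0.005)), (np.float64(0.639), np.float64(0.194), np.float64(-0.004))]
204 [(np.float64(0.641), np.float64(0.209), np.float64(0.0)), (np.float64(0.637), np.float64(0.205), np.float64(-0.0)), (np.float64(0.632), np.float64(0.201), np.float64(-0.001))]
[0.564 0.332 0.156]
[0.557 0.258 0.156]
```

View pics/f.png

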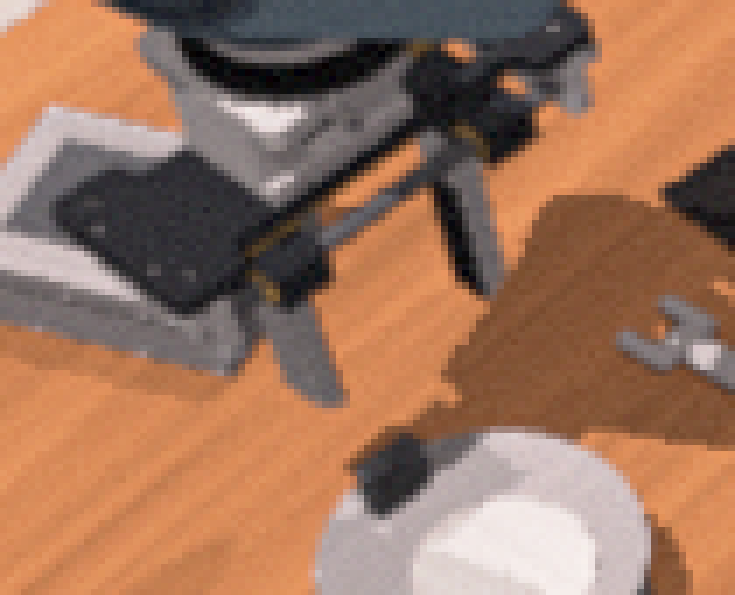

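The fingertips (crop (335,400) and (490,295)) measure z≈0.187, but the TCP at 0.181 with a 25 mm nose implies 0.156. I'll take another picture before descending.

```bash
cat >> h.py <<'E'
def tips(s,T):
    q=pts(s).reshape(-1,3);q=q[(abs(q[:,0]-T[0])<.03)&(abs(q[:,1]-T[1])<.07)&(q[:,2]>.13)]
    for k in(0,1):
        a=q[(q[:,1]>T[1])==k];lo=np.sort(a[:,2])[:6];b=a[a[:,2]<lo[-1]+.012];print("finger",k,len(b),lo.round(3),b.mean(0).round(4))
E
python3 - <<'E'
from workcell import *
from h import *
s=cams.snapshot("side");o=observe();print(o["time"],o["tool_pos"],o["joint_positions"]);tips(s,o["tool_pos"])
s=dict(np.load("side0.npz"));p=pts(s);q=p.reshape(-1,3);T=np.array([.1606,-.6292,.2]);q=q[(np.hypot(q[:,0]-T[0],q[:,1]-T[1])<.09)&(q[:,2]>.03)];print("start",len(q),np.sort(q[:,2])[:12].round(3))
E
```

```text
3.375 [0.55355053 0.30774508 0.18143308] [1.88305749e+01 1.28409100e+01 9.28034336e+01 7.81850826e-04
 7.43396819e+01 1.12872033e+02]
finger 0 30 [0.183 0.184 0.187 0.188 0.188 0.19 ] [0.5434 0.2722 0.1945]
finger 1 29 [0.183 0.187 0.188 0.191 0.191 0.193] [0.5471 0.3477 0.1968]
start 680 [0.201 0.204 0.204 0.206 0.206 0.207 0.207 0.207 0.208 0.208 0.208 0.21 ]
```

servo_tool:
  commands:
    - [[0.15,-1.5,0],0]
    - [[0,0,1.5],0]
    - [[0,0,1.5],0]
    - [[0,0,1],0]
    - [[0,0,0],0]

```text
time: 4.0
tool_pos: [0.5551, 0.3223, 0.1395]
eef_rot: [179.9, 0.2, -4.0]
wrist_force: [-0.1, -0.1, 0.3]
opening: 0.0661
gripper_force: 0.0
```

servo_tool:
  commands:
    - [[0,0,0.5],0]
    - [[0,0,0.5],0]
    - [[0,0,0.5],0]
    - [[0,0,0.5],0]
    - [[0,0,0.5],0]

```text
time: 4.62
tool_pos: [0.556, 0.3228, 0.1159]
eef_rot: [180.0, 0.0, -4.0]
wrist_force: [-0.1, 0.3, -0.1]
opening: 0.0658
gripper_force: 0.0
```

```bash
python3 - <<'E'
from workcell import *
from h import *
s=cams.snapshot("side");np.savez("side2.npz",**s);o=observe();print(o["time"],o["tool_pos"],o["wrist_force"])
cv2.imwrite("pics/d.png",cv2.resize(s["img"][170:265,110:215],(735,595),interpolation=0)[:,:,::-1])
E
```

```text
4.675 [0.55550418 0.32260965 0.1151126 ] [-0.64213527  0.24036992 -0.35928051]
```

View pics/d.png

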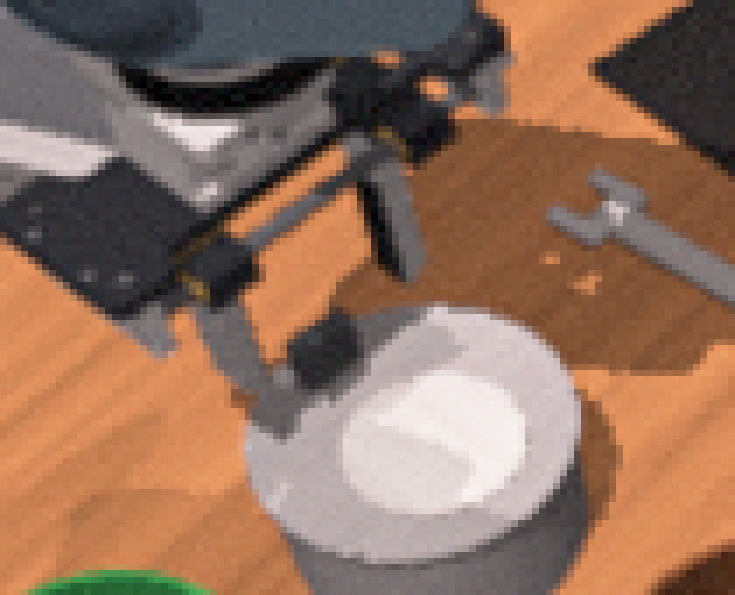

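The fingers now flank the tab: the left tip is at crop (285,430), the right tip at (405,275), and the tab at (325,350). I'll do a quick depth check of the centring.

```bash
python3 - <<'E'
from h import *
s=dict(np.load("side2.npz"));p=pts(s)
def P(cx,cy): u,v=int(110+cx/7),int(170+cy/6.263);print((u,v),p[v,u].round(4))
for c in((275,390),(280,415),(285,430),(290,400),(400,240),(405,262),(410,272),(330,335),(295,350),(350,330)):P(*c)
E
```

```text
(149, 232) [0.5665 0.3451 0.0829]
(150, 236) [0.5554 0.3525 0.0827]
(150, 238) [0.5505 0.3572 0.0834]
(151, 233) [0.557  0.3458 0.0878]
(167, 208) [0.5401 0.2877 0.1526]
(167, 211) [0.5416 0.289  0.1391]
(168, 213) [0.5399 0.2888 0.1311]
(157, 223) [0.5499 0.3236 0.116 ]
(152, 225) [0.5567 0.3356 0.1148]
(160, 222) [0.55   0.3137 0.1088]
```

Depth says the lower-left "tip" was a shadow on the plate. The real tips are near z≈0.12–0.13, higher than the nose length implies. A gentle 3 N close will show whether the pads reach the tab.

servo_tool:
  commands:
    - [[0,0,0],0]
    - [[0,0,0],0]
    - [[0,0,0],0]
    - [[0,0,0],0]
    - [[0,0,0],0]
  gripper: -0.5
  force: 3

```text
time: 5.3
tool_pos: [0.556, 0.3228, 0.1163]
eef_rot: [-180.0, -0.0, -4.0]
wrist_force: [0.3, -1.2, -0.0]
opening: 0.0236
gripper_force: 0.0
```

```bash
python3 - <<'E'
from workcell import *
from h import *
s=cams.snapshot("side");np.savez("side3.npz",**s);o=observe();print(o["time"],o["tool_pos"],o["wrist_force"],o["opening"],o["gripper_force"])
cv2.imwrite("pics/e.png",cv2.resize(s["img"][170:265,110:215],(735,595),interpolation=0)[:,:,::-1])
E
```

```text
5.35 [0.55600263 0.32279061 0.11632811] [-0.31417155 -0.83581222 -0.44414216] 0.023793405763029726 0.0
```

View pics/e.png

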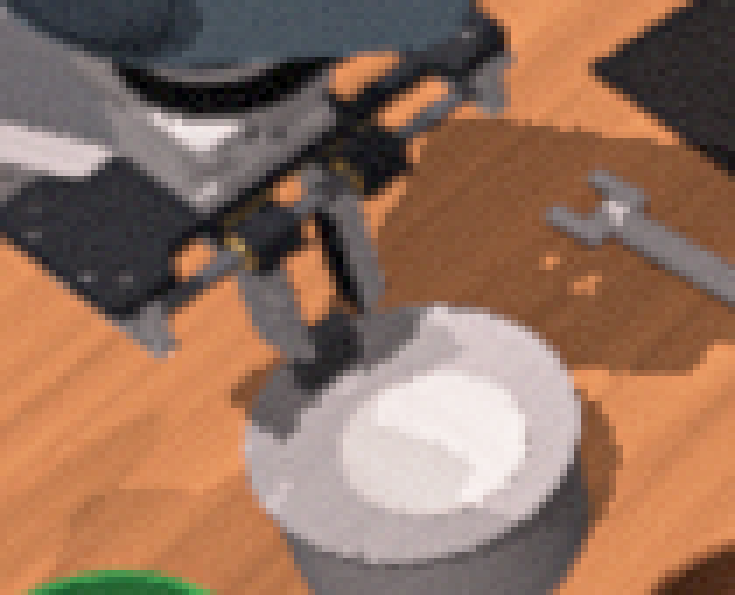

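The picture shows both tips just above the tab's ends (crop (300,350) and (365,300)). The opening went to 23.6 mm, below the 28 mm tab, so the fingers really sit about 28 mm higher than nominal. I'll reopen, go down 2.5 cm while watching the force, and close.

servo_tool:
  commands:
    - [[0,0,0],0]
    - [[0,0,0],0]
    - [[0,0,0],0]
    - [[0,0,0],0]
    - [[0,0,0],0]
  gripper: 0.2

```text
time: 5.98
tool_pos: [0.556, 0.3228, 0.1163]
eef_rot: [180.0, -0.0, -4.0]
wrist_force: [-1.3, -0.3, -0.5]
opening: 0.0563
gripper_force: 0.0
```

servo_tool:
  commands:
    - [[0,0,0.3],0]
    - [[0,0,0.3],0]
    - [[0,0,0.3],0]
    - [[0,0,0.3],0]
    - [[0,0,0.3],0]

```text
time: 6.6
tool_pos: [0.5559, 0.3228, 0.101]
eef_rot: [180.0, 0.0, -4.0]
wrist_force: [0.7, 0.6, 0.6]
opening: 0.0564
gripper_force: 0.0
```

servo_tool:
  commands:
    - [[0,0,0.2],0]
    - [[0,0,0.2],0]
    - [[0,0,0.2],0]
    - [[0,0,0.2],0]
    - [[0,0,0.2],0]

```text
time: 7.22
tool_pos: [0.556, 0.3228, 0.0912]
eef_rot: [-180.0, -0.0, -4.0]
wrist_force: [0.3, -0.7, -0.3]
opening: 0.0563
gripper_force: 0.0
```

```bash
python3 - <<'E'
from workcell import *
from h import *
s=cams.snapshot("side");np.savez("side4.npz",**s);o=observe();T=o["tool_pos"];print(o["time"],T,o["wrist_force"],o["opening"])
q=pts(s).reshape(-1,3)
for a,b in((.27,.3),(.335,.375)):
    f=q[(abs(q[:,0]-.545)<.015)&(q[:,1]>a)&(q[:,1]<b)&(q[:,2]>.089)];print(len(f),np.sort(f[:,2])[:8].round(4),f[f[:,2]<.13].mean(0).round(4))
cv2.imwrite("pics/g.png",cv2.resize(s["img"][170:265,110:215],(735,595),interpolation=0)[:,:,::-1])
E
```

```text
7.275 [0.55581613 0.32269977 0.09082508] [-0.76442066 -0.19209547 -0.85096997] 0.056351981254907
464 [0.0924 0.0937 0.0952 0.0987 0.0995 0.0997 0.1002 0.1011] [0.5454 0.2914 0.1137]
622 [0.0896 0.0919 0.092  0.0957 0.0962 0.0965 0.0981 0.0982] [0.5502 0.352  0.1115]
```

View pics/g.png

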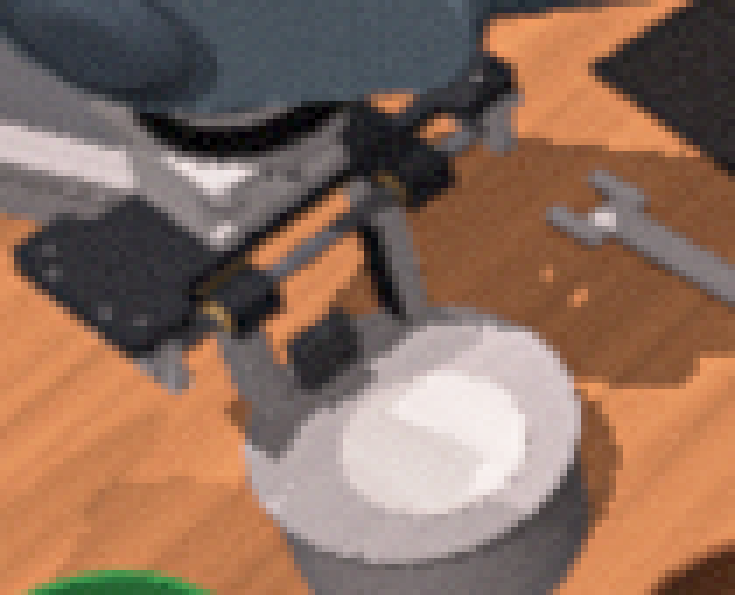

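The tips sit at z≈0.093 on either side of the tab, at crop (270,450) and (410,315), with no contact force. Closing softly at 3 N.

servo_tool:
  commands:
    - [[0,0,0],0]
    - [[0,0,0],0]
    - [[0,0,0],0]
    - [[0,0,0],0]
    - [[0,0,0],0]
  gripper: -1
  force: 3

```text
time: 7.9
tool_pos: [0.5561, 0.3229, 0.0914]
eef_rot: [-180.0, -0.0, -4.0]
wrist_force: [0.1, 0.1, 0.5]
opening: 0.0278
gripper_force: 3.0
```

servo_tool:
  commands:
    - [[-0.08,0,-0.3],0]
    - [[-0.09,0,-0.3],0]
    - [[-0.1,0,-0.3],0]
    - [[-0.11,0,-0.3],0]
    - [[-0.12,0,-0.3],0]

```text
time: 8.52
tool_pos: [0.5509, 0.3231, 0.1065]
eef_rot: [180.0, -0.0, -4.0]
wrist_force: [-0.9, 0.4, -0.8]
opening: 0.0281
gripper_force: 3.0
```

```bash
cat >> h.py <<'E'
def tilt(s,C,rad=.075):
    p=pts(s);h=cv2.cvtColor(s["img"],cv2.COLOR_RGB2HSV)
    m=(np.hypot(p[...,0]-C[0],p[...,1]-C[1])<rad)&(h[...,1]<60)&(h[...,2]>135)&(p[...,2]>C[2]-.03)&(p[...,2]<C[2]+.04)
    m=cv2.erode(m.astype(np.uint8),np.ones((3,3)))>0
    q=p[m]
    for _ in range(4):
        A=np.c_[q[:,:2]-C[:2],np.ones(len(q))];x=np.linalg.lstsq(A,q[:,2],rcond=None)[0];q=q[abs(A@x-q[:,2])<.006]
    print("tilt",np.degrees(np.arctan(np.hypot(*x[:2]))),"uphill",np.degrees(np.arctan2(x[1],x[0])),"z at C",x[2],"n",len(q),"hull c",q[:,:2].mean(0),"x",q[:,0].min(),q[:,0].max())
    e=np.array([-.06,.004,1]);print("z far edge",(e@x))
E
python3 - <<'E'
from workcell import *
from h import *
tilt(dict(np.load("side0.npz")),[.512,.326,.084])
s=cams.snapshot("side");tilt(s,[.512,.326,.09]);o=observe();print(o["tool_pos"],o["wrist_force"],o["opening"])
E
```

```text
tilt 0.5410222891472297 uphill 154.98960312765124 z at C 0.08317493714714147 n 1216 hull c [0.50623661 0.32953592] x 0.452018886419201 0.5687520870654799
z far edge 0.08370435334877947
tilt 7.706187607796368 uphill -4.468887983919114 z at C 0.0921756494571519 n 1092 hull c [0.49685834 0.32873676] x 0.44928107183215 0.5418366980579582
z far edge 0.08403924234182447
[0.5510129  0.3232465  0.10691694] [ 0.30428198  0.31610773 -1.62042465] 0.02770073905339852
```

servo_tool:
  commands:
    - [[-0.13,0,-0.3],0]
    - [[-0.14,0,-0.3],0]
    - [[-0.15,0,-0.3],0]
    - [[-0.16,0,-0.3],0]
    - [[-0.16,0,-0.3],0]

```text
time: 9.2
tool_pos: [0.5435, 0.3237, 0.1215]
eef_rot: [-180.0, -0.0, -4.0]
wrist_force: [-1.0, 0.7, -0.5]
opening: 0.0277
gripper_force: 3.0
```

```bash
python3 - <<'E'
from workcell import *
from h import *
s=cams.snapshot("side");tilt(s,[.51,.326,.098]);o=observe();print(o["tool_pos"],o["wrist_force"],o["opening"])
E
```

```text
tilt 17.046158151254943 uphill -4.7163098675255135 z at C 0.10157600431235958 n 1110 hull c [0.49359613 0.32961368] x 0.44990629142788907 0.5368824407408449
z far edge 0.08314074525072297
[0.54358214 0.32382989 0.12191455] [ 0.58209796  0.69214616 -0.53543493] 0.02784127488698568
```

Tipped 17° with the far edge still on the rim. Now grip firmly to lock the angle, then lift.

servo_tool:
  commands:
    - [[0,0,0],0]
    - [[0,0,0],0]
    - [[0,0,0],0]
    - [[0,0,-0.3],0]
    - [[0,0,-0.5],0]
  gripper: -1
  force: 45

```text
time: 9.88
tool_pos: [0.5434, 0.3235, 0.1291]
eef_rot: [180.0, 0.0, -4.0]
wrist_force: [-0.2, 0.4, -1.5]
opening: 0.0273
gripper_force: 45.0
```

servo_tool:
  commands:
    - [[0,0,-1],0]
    - [[0,0,-1.5],0]
    - [[0,0,-1.5],0]
    - [[0,0,-1.5],0]
    - [[0,0,-1.5],0]

```text
time: 10.5
tool_pos: [0.5437, 0.3237, 0.2006]
eef_rot: [-180.0, -0.0, -4.0]
wrist_force: [0.4, -1.0, -1.3]
opening: 0.0275
gripper_force: 45.0
```

```bash
python3 - <<'E'
from workcell import *
from h import *
s=cams.snapshot("side");tilt(s,[.51,.326,.18]);o=observe();print(o["tool_pos"],o["wrist_force"],o["opening"])
np.savez("side5.npz",**s)
E
```

```text
tilt 17.10413366306677 uphill -3.7425760045301626 z at C 0.180440795934941 n 1269 hull c [0.49399842 0.32827923] x 0.44895977806175164 0.5405246645267507
z far edge 0.16193667787877605
[0.54486959 0.32419353 0.20306357] [1.39451523 1.32543675 0.02419561] 0.0274331401863849
```

servo_tool:
  commands:
    - [[0.2,1.6,0],0]
    - [[0.4,3.2,0],0]
    - [[0.4,3.2,0],0]
    - [[0.4,3.2,0],0]
    - [[0.4,3.2,0],0]

```text
time: 11.18
tool_pos: [0.5507, 0.1767, 0.1982]
eef_rot: [180.0, 0.1, -4.1]
wrist_force: [-0.1, 0.1, -0.7]
opening: 0.0273
gripper_force: 45.0
```

servo_tool:
  commands:
    - [[0.4,3.2,0],0]
    - [[0.4,3.2,0],0]
    - [[0.4,3.2,0],0]
    - [[0.4,3.2,0],0]
    - [[0.4,3.2,0],0]

```text
time: 11.8
tool_pos: [0.5592, 0.0159, 0.1982]
eef_rot: [180.0, 0.1, -4.1]
wrist_force: [0.6, -0.2, -1.3]
opening: 0.0273
gripper_force: 45.0
```

servo_tool:
  commands:
    - [[0.2,1.6,0],0]
    - [[0,0,0],0]
    - [[0,0,2],0]
    - [[0,0,2],0]
    - [[0,0,2],0]

```text
time: 12.42
tool_pos: [0.5602, 0.0025, 0.1368]
eef_rot: [-180.0, 0.1, -4.0]
wrist_force: [-1.6, 0.3, -1.7]
opening: 0.0277
gripper_force: 45.0
```

servo_tool:
  commands:
    - [[0,0,1.5],0]
    - [[0,0,1.5],0]
    - [[0,0,1],0]
    - [[0,0,0.5],0]
    - [[0,0,0],0]

```text
time: 13.05
tool_pos: [0.5611, 0.0016, 0.0942]
eef_rot: [-180.0, 0.0, -4.0]
wrist_force: [0.1, 0.0, -1.3]
opening: 0.0275
gripper_force: 45.0
```

```bash
python3 - <<'E'
from workcell import *
from h import *
s=cams.snapshot("side");o=observe();T=o["tool_pos"];print(T,o["wrist_force"],o["opening"]);tilt(s,[T[0]-.033,T[1]+.003,T[2]-.02])
E
```

```text
[0.56139409 0.00155644 0.09462113] [-0.25484541 -0.27665553 -0.82940341] 0.02766881643564767
tilt 17.412142299301678 uphill -3.9692734816416464 z at C 0.07423720170860139 n 593 hull c [0.50919094 0.01397629] x 0.46877499368222997 0.5559318232504401
z far edge 0.055378676779190866
```

servo_tool:
  commands:
    - [[0,0,1],0]
    - [[0,0,1],0]
    - [[0,0,1],0]
    - [[0,0,0.6],0]
    - [[0,0,0.3],0]

```text
time: 13.72
tool_pos: [0.5608, 0.0017, 0.0546]
eef_rot: [-180.0, 0.0, -4.0]
wrist_force: [0.2, -0.1, -1.3]
opening: 0.0274
gripper_force: 45.0
```

servo_tool:
  commands:
    - [[0,0,0.2],0]
    - [[0,0,0.2],0]
    - [[0,0,0.1],0]
    - [[0,0,0.1],0]
    - [[0,0,0],0]

```text
time: 14.35
tool_pos: [0.562, 0.0015, 0.0502]
eef_rot: [180.0, -0.1, -4.0]
wrist_force: [1.6, 0.7, 4.4]
opening: 0.0275
gripper_force: 45.0
```

```bash
python3 - <<'E'
from workcell import *
from h import *
s=cams.snapshot("side");o=observe();T=o["tool_pos"];print(T,o["wrist_force"],o["opening"]);tilt(s,[T[0]-.033,T[1]+.003,T[2]-.02])
E
```

```text
[0.56205813 0.00147779 0.05017212] [1.26922026 0.09040184 3.68540714] 0.027378507002363484
tilt 16.197470492258844 uphill -4.40153016214736 z at C 0.03061617959987692 n 577 hull c [0.50932217 0.01371323] x 0.4691479032954538 0.5534093367344579
z far edge 0.013149671163372435
```

servo_tool:
  commands:
    - [[0,0,0],0]
    - [[0,0,0],0]
    - [[0.18,0,0.25],0]
    - [[0.17,0,0.25],0]
    - [[0.16,0,0.25],0]
  gripper: -1
  force: 3

```text
time: 15.02
tool_pos: [0.5657, 0.0014, 0.0411]
eef_rot: [-180.0, 0.1, -4.0]
wrist_force: [0.1, -0.1, -0.1]
opening: 0.0281
gripper_force: 3.0
```

servo_tool:
  commands:
    - [[0.15,0,0.25],0]
    - [[0.14,0,0.25],0]
    - [[0.13,0,0.25],0]
    - [[0.12,0,0.25],0]
    - [[0.12,0,0.25],0]

```text
time: 15.65
tool_pos: [0.5728, 0.0008, 0.0291]
eef_rot: [180.0, 0.0, -4.0]
wrist_force: [-0.6, 0.2, -0.6]
opening: 0.0283
gripper_force: 3.0
```

```bash
python3 - <<'E'
from workcell import *
from h import *
s=cams.snapshot("side");o=observe();T=o["tool_pos"];print(T,o["wrist_force"],o["opening"]);tilt(s,[T[0]-.042,T[1]+.003,.022])
E
```

```text
[0.57284485 0.00077809 0.02886416] [0.96940794 0.39581956 0.51786843] 0.028072751080685146
tilt 2.536940704895691 uphill -5.676541339514518 z at C 0.017906873374542238 n 526 hull c [0.51363712 0.01321322] x 0.4701498902975966 0.5582552657261451
z far edge 0.015243964207029625
```

servo_tool:
  commands:
    - [[0.08,0,0.15],0]
    - [[0.05,0,0.1],0]
    - [[0.05,0,0.1],0]
    - [[0,0,0.05],0]
    - [[0,0,0.05],0]

```text
time: 16.32
tool_pos: [0.5748, 0.0006, 0.0249]
eef_rot: [180.0, -0.0, -4.0]
wrist_force: [-0.9, 1.1, 0.2]
opening: 0.0283
gripper_force: 3.0
```

```bash
python3 - <<'E'
from workcell import *
from h import *
s=cams.snapshot("side");o=observe();T=o["tool_pos"];print(T,o["wrist_force"],o["opening"]);tilt(s,[T[0]-.045,T[1]+.003,.017])
E
```

```text
[0.57481839 0.00065672 0.02488863] [ 0.52845697  0.43254345 -0.06944104] 0.027837455420478618
tilt 0.33540754661011046 uphill 138.31928987059018 z at C 0.015319550295843913 n 540 hull c [0.51513799 0.01461912] x 0.47057335522949806 0.563079112785959
z far edge 0.015597450849890795
```

servo_tool:
  commands:
    - [[0,0,0.05],0]
    - [[0,0,0.05],0]
    - [[0,0,0],0]
    - [[0,0,0],0]
    - [[0,0,0],0]

```text
time: 17.0
tool_pos: [0.5749, 0.0006, 0.0241]
eef_rot: [180.0, -0.0, -4.0]
wrist_force: [-1.6, 0.2, 4.6]
opening: 0.0282
gripper_force: 3.0
```

servo_tool:
  commands:
    - [[0,0,0],0]
    - [[0,0,0],0]
    - [[0,0,0],0]
    - [[0,0,0],0]
    - [[0,0,0],0]
  gripper: 0.4

```text
time: 17.62
tool_pos: [0.5745, 0.0007, 0.0237]
eef_rot: [-180.0, 0.0, -4.0]
wrist_force: [0.3, -0.5, 1.1]
opening: 0.0659
gripper_force: 0.0
```

servo_tool:
  commands:
    - [[0,0,-1],0]
    - [[0,0,-2],0]
    - [[0,0,-3],0]
    - [[0,0,-4],0]
    - [[0,0,-4],0]

```text
time: 18.25
tool_pos: [0.5748, 0.0006, 0.1668]
eef_rot: [180.0, -0.1, -4.0]
wrist_force: [-0.2, -0.1, -0.2]
opening: 0.0662
gripper_force: 0.0
```

servo_tool:
  commands:
    - [[0,5,-3],0]
    - [[0,5,0],0]
    - [[0,5,0],0]
    - [[0,5,0],0]
    - [[0,5,0],0]

```text
time: 18.88
tool_pos: [0.557, -0.2505, 0.1959]
eef_rot: [179.9, -0.1, -4.0]
wrist_force: [-0.6, -0.1, -0.6]
opening: 0.0659
gripper_force: 0.0
```

```bash
python3 - <<'E'
from workcell import *
from h import *
s=cams.snapshot("side");o=observe();print(o["tool_pos"],o["wrist_force"]);tilt(s,[.5295,.004,.016])
t=cams.snapshot("top")
p=pts(s);h=cv2.cvtColor(s["img"],cv2.COLOR_RGB2HSV)
m=(abs(p[...,2]-.0155)<.006)&(np.hypot(p[...,0]-.53,p[...,1]-.004)<.09)&(h[...,1]<60)&(h[...,2]>110)
H=cv2.convexHull(p[m][:,:2].astype(np.float32));print(cv2.minEnclosingCircle(H))
cv2.imwrite("pics/end.png",np.hstack([cv2.resize(x["img"],(400,300)) for x in(s,t)])[:,:,::-1])
E
```

```text
[ 0.55633492 -0.25601448  0.19590729] [-1.93159549 -3.93833991 -0.07677077]
tilt 0.5451408144308881 uphill 128.54606057724064 z at C 0.01499079867822351 n 704 hull c [0.52603589 0.00622353] x 0.473458257529765 0.5868582037103216
z far edge 0.015376309817956381
((0.5291689038276672, 0.003143095411360264), 0.06610498577356339)
```

View pics/end.png

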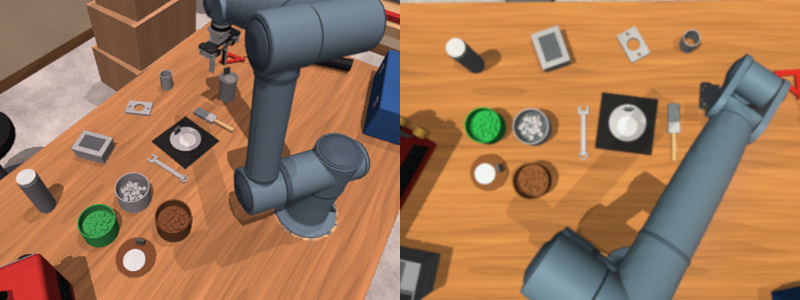

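The picture shows the lid flat in the middle of the mat (side (185,138), top (627,122)) and the tin open with its bolts visible (top (531,127)). The gripper stopped near the narrow tin, so I'll raise it and check that lid before handing in.

servo_tool:
  commands:
    - [[0,0,-2],0]
    - [[0,0,-3],0]
    - [[-2,-3,-3],0]
    - [[-2,-3,0],0]
    - [[0,0,0],0]

```text
time: 19.6
tool_pos: [0.5214, -0.1834, 0.2766]
eef_rot: [179.9, -0.2, -3.8]
wrist_force: [-0.0, -1.1, -0.1]
opening: 0.066
gripper_force: 0.0
```

servo_tool:
  commands:
    - [[0,0,0],0]
    - [[0,0,0],0]
    - [[0,0,0],0]
    - [[0,0,0],0]
    - [[0,0,0],0]

```text
time: 20.23
tool_pos: [0.5213, -0.1862, 0.2735]
eef_rot: [-180.0, 0.0, -4.0]
wrist_force: [-0.4, 0.3, -0.3]
opening: 0.0654
gripper_force: 0.0
```

```bash
python3 - <<'E'
from workcell import *
from h import *
s=cams.snapshot("side");o=observe();print(o["tool_pos"],o["wrist_force"],o["qvel"].round(2))
for S in(dict(np.load("side0.npz")),s):
    p=pts(S);q=p[80:135,270:310].reshape(-1,3);a=q[(abs(q[:,2]-.115)<.008)];b=q[(q[:,2]>.125)&(q[:,2]<.155)];print(len(a),a.mean(0).round(4),len(b),b.mean(0).round(4))
    a=p[215:275,140:200].reshape(-1,3);a=a[abs(a[:,2]-.08)<.006];print(len(a),(a.min(0)+a.max(0))/2)
E
```

```text
[ 0.52132128 -0.1861772   0.27365067] [-0.09412999  0.22533425 -0.07394247] [ 0.07 -0.06  0.03 -0.1  -0.03  0.03]
309 [ 0.5366 -0.32    0.1127] 47 [ 0.5583 -0.3353  0.1374]
1422 [0.47585315 0.35099882 0.0800794 ]
311 [ 0.5369 -0.3204  0.1128] 47 [ 0.5585 -0.3345  0.1378]
269 [0.474469   0.35354659 0.07875367]
```

The narrow lid hasn't moved and the arm is clear, so I'm handing in.

```bash
python3 -c "
from workcell import ticket
print(ticket.sign_off())"
```

```text
the job is handed in; nothing more can be done
None
```

I tipped the wide tin's lid to 17° on its rim, lifted it off, set it flat and right way up on the mat, and handed the job in at about 20 s; the narrow tin's lid measured unmoved, and the wide tin looked in place in the final picture.

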